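Drill battery onto charge

TASK

The drill that is strapped upside down in its saddle has a flat battery. Squeeze in both red release buttons on the pack and keep them in while you draw it straight up out of the drill's handle, without tugging against the catches; then plug this pack into the empty charger, pushing it down firmly but gently until it is fully home and the buttons spring back out to lock it. Leave the other pack on charge and do not knock the things on the bench about.

Things in the scene. Friction and masses are not known exactly. Their poses are not given: they have to be found in the camera images.
- pack: the flat battery pack, about 0.24 kg, clipped into the drill at the start: dark base 60 (x) x 48 (y) x 36 mm tall, stem below it. Origin: centre of the underside of the base (the shoulder that lands on a socket's mouth); z up, stem at z 0 to -44 mm, base z 0 to 36 mm. A red release button on each long side (y+, y-): jaws that close along its y squeeze both
- pack_stem (a point): the bottom end of the pack's stem, 44 mm under the shoulder, axes as the pack. The stem is 32 (x) x 28 (y) mm, its front third (+x) only 18 mm wide, so it enters a socket one way round: pack x along socket x. Its lowest 8 mm taper in by 3 mm a side
- pack_left (a joint): the y+ release button of the flat pack: 0 is sprung fully out, 0.0045 m is pressed flush with the side of the base. Spring: 3 N to start, 7.5 N flush. Its hook clears the catch once it is in by 3 to 4 mm. 16 mm wide along x, at z 10 to 28 mm of the pack
- pack_right (a joint): the y- release button of the flat pack: 0 is sprung fully out, 0.0045 m is pressed flush with the side of the base. Spring: 3 N to start, 7.5 N flush. Its hook clears the catch once it is in by 3 to 4 mm. 16 mm wide along x, at z 10 to 28 mm of the pack
- pack_left_face (a point): centre of the outer face of the y+ red button, 28.5 mm from the pack's middle (57 mm over both buttons, 48 mm when flush), 19 mm above the shoulder
- pack_right_face (a point): centre of the outer face of the y- red button, likewise
- drill: teal pistol-grip cordless drill held upside down in a grey steel saddle bolted to the bench (fixed). Origin on the bench under the handle; the body and chuck lie along its x, chuck at +x, 161 mm ahead and 55 mm behind, up to 77 mm high; the handle (48 x 41 mm) rises to a foot 67 x 52 mm with the socket's mouth on top, 160 mm above the bench
- drill_mouth (a point): centre of the mouth of the drill's battery socket, 160 mm above the bench, axes as the drill; a fully seated pack has its origin and axes here. Sprung contact strips grip the stem from front and back: a drag of about 5 to 12 N over the last 26 mm of the stroke, in and out
- drill_catch: the two small steel catches inside the drill's mouth, under which the hooks of the pack's buttons lock; origin at the mouth's centre. While locked the pack can rise only 1.5 mm; pulling on harder than 25 N would strain them
- charger: the empty battery charger (red-brown unlit lamp, no pack in it), black box 98 x 84 x 63 mm bolted to the bench (fixed). Origin on the bench under its well; lamp side is its -x
- charger_mouth (a point): centre of the mouth of the empty charger's well, 64 mm above the bench, axes as the charger; a pack pressed fully home has its origin and axes here. Same well and catches as the drill's (1 mm clearance round the stem). Let go of the buttons there and the hooks go out under the catches; then the pack rests 1.5 mm up, held by them
- charger_seat: the flat pads at the empty charger's mouth on which the shoulder lands; origin at the mouth's centre; they stand 45 N. Before that the push rises: drag 5 to 12 N over the last 26 mm (more if pressed askew), plus a sprung contact block under the stem, 8 to 16 N over the last 7.5 mm. It throws an unlocked pack back up. With the buttons not held in, the hooks add about 20 N
- charger_busy: the other charger, the same but with a lit green lamp and a pack in it (fixed); origin on the bench under its well
- pack_busy: the pack charging in the other charger, same build and axes as the flat one; leave it there
- chipping_hammer: bystander (loose): steel chipping hammer, orange grip, 250 mm long, lying beyond the stations; origin at the centre of its underside
- wire_brush: bystander (loose): wooden-backed wire brush, 270 mm long, lying at the left; origin at the centre of its underside
- magnet_square: bystander (loose): flat red magnetic welding square, 90 x 90 x 16 mm, lying at the left; origin at the centre of its underside
- tape_measure: bystander (loose): yellow tape measure, 75 x 45 x 70 mm, standing near the robot; origin at the centre of its underside
- pipe_offcut: bystander (loose): rusty pipe offcut standing on end, 60 mm across, 55 mm tall; origin at the centre of its underside
- f_clamp: bystander (loose): steel bar clamp with red jaws, 290 mm long, lying flat at the right; origin at the centre of its underside
- nut_tin: bystander (loose): open aluminium tin of nuts, 76 mm across, 50 mm tall; origin at the centre of its underside
Things that resemble listed ones, but are neither listed nor needed, are in the scene too. What is shaped like the pack but purple is not meant.

How it is judged:
By the outcome, as a careful person would: the job done as asked, in the order asked, and still so for the second after the job is handed in, with the robot touching nothing.
It also fails if it takes over 58 s, if anything falls off the work surface, if the arm or the gripper's body presses on something with over 40 N, if the wrist force passes 120 N, or if a joint passes its speed limit or range.

ROBOT

A 6-joint arm with a two-finger parallel gripper is mounted at the origin on the work surface. World frame = base frame: x ahead of the robot, y to its left, z up, the work surface at z = 0. Lengths are in m, angles in rad, forces in N, time in s.
With the tool pointing down it reaches from about 0.25 to 0.725 m from the base axis. Payload 4 kg.
Tool frame: the origin (TCP) lies at the very end of the fingers, on their centre line; the grasp point (between the pads) lies 19 mm behind it; x points along the fingers, z is the direction in which the jaws open and shut, and the axes are right-handed (so a half turn about x gives the same grasp; the last joint's range is limited). The gripper opens to 85 mm and grips with 20 to 120 N. Pads are 22 mm wide; open, the fingers measure 114 mm over their backs; the gripper's body (76 mm by 85 mm) begins 54 mm behind the grasp point. The pads swing forward as they close: fully open they stand 13 mm farther back than shut.
Start: joints at [-1.221, 0.241, 0.005, 1.335, 0, 1.571], TCP at [0.171, -0.47, 0.231] pointing down, gripper open.
Joint ranges: [-2.72, 2.72], [-1.05, 1.87], [-1.09, 1.28], [-1.99, 2.15], [-1.42, 1.44], [-3.14, 3.14]. Speed limits (rad/s): [2.79, 2.79, 3.14, 3.14, 3.14, 3.14].

INTERFACE

Orientations are given as a rotation vector (axis times angle).
In Python, from plant import r, get_image, camera_params gives the robot as it stands. The module is installed in compiled form; this text tells all that it offers.
- The arm moves only by the tool servo_tool, never from a script. Its argument "steps" is a list of rows, each an object of numbers: "x", "y", "z": the shift along the tool's x, y, z in mm; "wx", "wy", "wz": the turn, a rotation vector about the tool's x, y, z in rad; "fingers": the finger opening in mm, from 0 to 85.4. In form: [{"x": .., "y": .., "z": .., "wx": .., "wy": .., "wz": .., "fingers": ..}, ...]. A call has 1 to 12 rows; each row shifts and turns the commanded pose from where the row before left it, along the tool's axes as they then stand; what a row does not reach is not made up. A row lasts 1/12 s, in which the tool goes at most 41.7 mm and 7.16 degrees, less where a joint would pass 70% of its speed; a pose out of reach is approached as far as the arm can. A call is refused whole if a number of a shift passes 41.7 or a number of a turn 0.125, either way. A call with a gripper value outside its range is refused whole. The fingers move at their own pace and stop on an object; "newtons" is the grip in N (left out, the last holds). Time passes only in rows, so rows that do not move let the fingers close. It gives the time, the measured TCP pose, the force and the opening at its end, in the units of the state.
- r.get_state(): the state, without advancing time (a new reading comes with each control period).
- get_image(name): name is "side" or "top"; returns the picture (420x560x3 uint8, red, green, blue); there is no depth.
- camera_params(name): a dict with "fx", "fy", "cx", "cy" (pixels), "xyz" and "rotation" of the camera in the world. Camera axes: x right, y down, z forward; pixel columns grow to the right and rows downward; lengths in m; the calibration is good to about 2 mm. A picture is of the moment at which its call begins. camera_params takes no time and is no camera call.
- r.job_done(): hands the job in, once; it reports no verdict.
The state is a dict: "time": time; "qpos": joint angles; "qd": joint speeds; "effort": joint torques, N m; "tool_pos": TCP position; "ee_rot": TCP orientation; "wrist_force": force on the tool from outside, world axes, zero at the start; "torque": the same for the moment, N m; "opening": finger opening in m.
Only numpy, scipy, OpenCV 4.12 (cv2) and the standard library are available. Lean on these libraries where they do the work, as an engineer would, in place of code of your own. Each camera call takes 0.05 s, during which the arm holds its last target.

## Working session

There is one attempt and no reset: what is moved stays moved. The work goes in short steps, Python scripts to look and compute and a tool call to move; the robot and the scene stay as the last step left them, time stands still between calls to the robot, and variables do not carry over. Pictures are saved under pics/ and viewed, and the job is handed in when it is done.

Besides the shell and the picture viewer there is one more tool, called after ">>>" by a JSON object that holds its "method" and its "body", one argument or row to a line. servo_tool: Moves the arm, as the interface text tells. Its arguments: {"type":"object","properties":{"steps":{"type":"array","items":{"type":"object","properties":{"x":{"type":"number"},"y":{"type":"number"},"z":{"type":"number"},"wx":{"type":"number"},"wy":{"type":"number"},"wz":{"type":"number"},"fingers":{"type":"number"}}}},"newtons":{"type":"number"}},"required":["steps"]}

```bash
mkdir -p pics; python3 - <<'E'
from plant import r,get_image,camera_params
import cv2
print(r.get_state())
for n in("side","top"):
    cv2.imwrite(f"pics/{n}0.png",cv2.cvtColor(get_image(n),cv2.COLOR_RGB2BGR)); print(camera_params(n))
E
```

```text
{'time': 0.0, 'qpos': array([-1.22100908e+00,  2.41393903e-01,  3.72093102e-03,  1.33518922e+00,
       -2.48758997e-05,  1.57080160e+00]), 'qd': array([-8.20887901e-05,  5.24264165e-04,  4.05266375e-04,  6.04119824e-04,
       -1.32352413e-04,  3.85082454e-04]), 'effort': array([ 1.38797430e-03, -3.72321868e+01,  2.52406669e+01,  1.70319871e-02,
        9.70013002e-05, -2.07050999e-05]), 'tool_pos': array([ 0.17112616, -0.46913403,  0.23042122]), 'ee_rot': array([ 0.94898911,  1.35636621, -0.94706433]), 'wrist_force': array([0.0131091 , 0.04678077, 0.12327724]), 'torque': array([ 0.03166947,  0.00606358, -0.01335095]), 'opening': 0.08544081917958456}
{'fx': 521.2601658253809, 'fy': 521.2601658253809, 'cx': 268.25691856225257, 'cy': 211.36722212959995, 'xyz': array([-0.34177701,  0.91330708,  0.94831452]), 'rotation': array([-0.95614985,  2.26822557, -1.2599869 ])}
{'fx': 407.61817108894417, 'fy': 407.61817108894417, 'cx': 279.0560296272075, 'cy': 207.78105121998655, 'xyz': array([ 0.4800602 , -0.0250113 ,  1.37364642]), 'rotation': array([-2.15418789,  2.19326547, -0.09405109])}
```

View pics/side0.png

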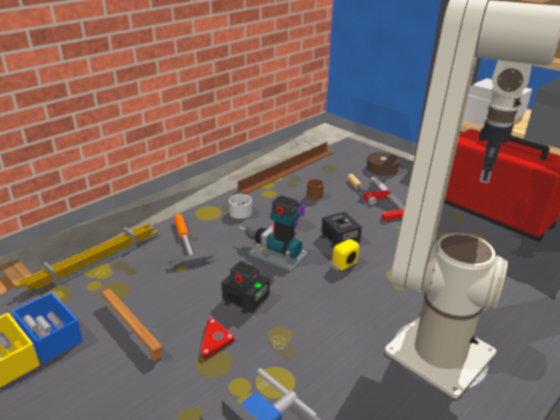

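View pics/top0.png

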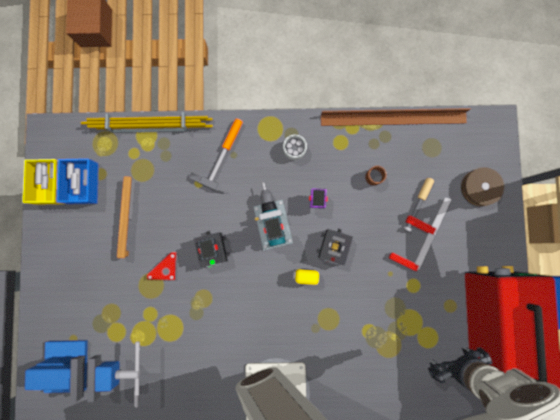

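The side view shows the drill with its pack at about (285,215), the empty charger at (342,228) and the busy one at (245,285). In the top view they are at (272,228), (335,247) and (210,248). I'll zoom in on these.

```bash
python3 - <<'E'
import cv2
t=cv2.imread("pics/top0.png");s=cv2.imread("pics/side0.png")
cv2.imwrite("pics/t1.png",cv2.resize(t[170:290,190:350],None,fx=5,fy=5,interpolation=cv2.INTER_CUBIC))
cv2.imwrite("pics/s1.png",cv2.resize(s[180:310,215:375],None,fx=4.6,fy=4.6,interpolation=cv2.INTER_CUBIC))
E
```

```text
(no output)
```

View pics/t1.png

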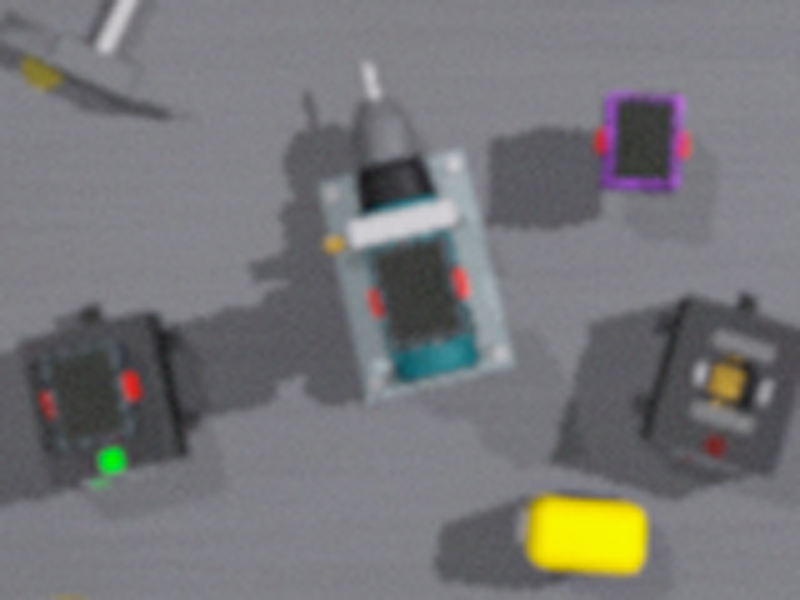

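View pics/s1.png

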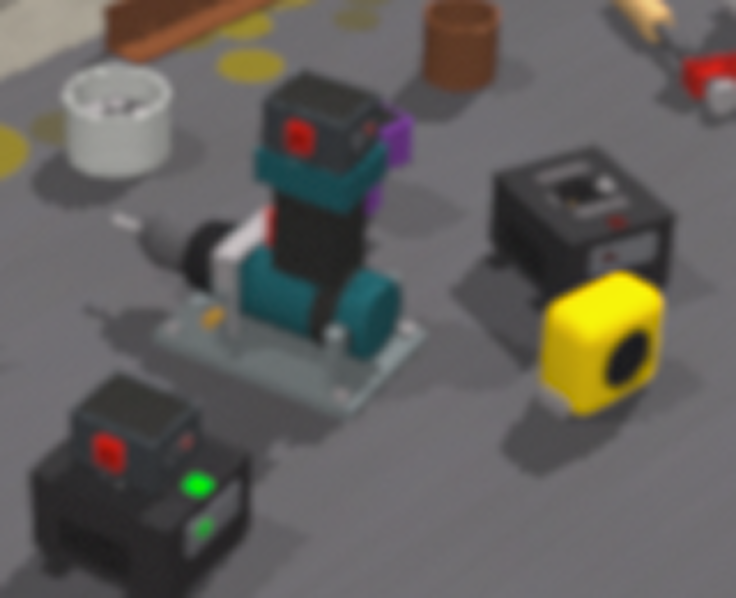

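The top crop shows the pack with its red buttons at about (375,303) and (460,283), and the charger well at about (733,382) with its grey pads and white catches. The side crop shows the pack's near red button at (300,138). Next I'll average several frames and measure precisely.

```bash
cat > h.py <<'E'
import numpy as np,cv2
from scipy.spatial.transform import Rotation as R
from plant import r,get_image,camera_params
P={n:camera_params(n) for n in("side","top")}
def proj(n,X):
    p=P[n];X=np.atleast_2d(X);c=(X-p['xyz'])@R.from_rotvec(p['rotation']).as_matrix()
    return np.c_[p['fx']*c[:,0]/c[:,2]+p['cx'],p['fy']*c[:,1]/c[:,2]+p['cy']]
def ray(n,uv,z):
    p=P[n];d=R.from_rotvec(p['rotation']).as_matrix()@np.array([(uv[0]-p['cx'])/p['fx'],(uv[1]-p['cy'])/p['fy'],1]);return p['xyz']+d*(z-p['xyz'][2])/d[2]
def w(pose,L):
    x,y,z,a=pose;L=np.atleast_2d(np.array(L,float));c,s=np.cos(a),np.sin(a)
    return np.c_[x+c*L[:,0]-s*L[:,1],y+s*L[:,0]+c*L[:,1],z+L[:,2]]
E
python3 - <<'E'
from h import *
for n in P:
    a=np.mean([get_image(n).astype(float) for _ in range(8)],0);np.save(f"{n}.npy",a)
    f=a.astype(np.float32); red=f[...,0]-np.maximum(f[...,1],f[...,2])
    m=(red>45).astype(np.uint8);k,l,st,ce=cv2.connectedComponentsWithStats(m)
    for i in range(1,k):
        if 190<ce[i][0]<380 and 170<ce[i][1]<320:
            q=cv2.dilate((l==i).astype(np.uint8),np.ones((3,3)));ww=np.clip(red-15,0,None)*q;v,u=np.mgrid[:420,:560]
            print(n,st[i][4],(ww*u).sum()/ww.sum(),(ww*v).sum()/ww.sum())
a=np.load("top.npy");cv2.imwrite("pics/tc.png",cv2.resize(a[225:270,310:360,::-1],None,fx=12,fy=12,interpolation=cv2.INTER_CUBIC))
cv2.imwrite("pics/tp.png",cv2.resize(a[195:252,245:300,::-1],None,fx=10,fy=10,interpolation=cv2.INTER_CUBIC))
a=np.load("side.npy");cv2.imwrite("pics/sc.png",cv2.resize(a[205:255,315:370,::-1],None,fx=12,fy=12,interpolation=cv2.INTER_CUBIC))
cv2.imwrite("pics/sp.png",cv2.resize(a[190:240,260:310,::-1],None,fx=12,fy=12,interpolation=cv2.INTER_CUBIC))
E
```

```text
side 398 284.8569393680408 171.7562780717546
side 214 376.4850400256164 194.36522574447648
side 46 279.7082196128213 209.16655030149158
side 16 273.2208597224094 228.12154696132598
side 2 348.63157894736844 227.85207756232688
side 51 238.33678310740353 277.6920490093848
top 4 376.38088768115944 182.60733695652175
top 10 309.3537906137184 197.83421271868926
top 11 326.45463970969416 198.8512182477968
top 17 281.65417842785047 226.1234282781627
top 13 264.4836042600897 230.22561659192826
top 22 215.76945849930024 246.7164926256863
top 11 198.82623988744285 250.3737249384453
top 9 332.40822784810126 258.7196202531646[ WARN:0@23.992] global loadsave.cpp:1063 imwrite_ Unsupported depth image for selected encoder is fallbacked to CV_8U.
```

View pics/tc.png

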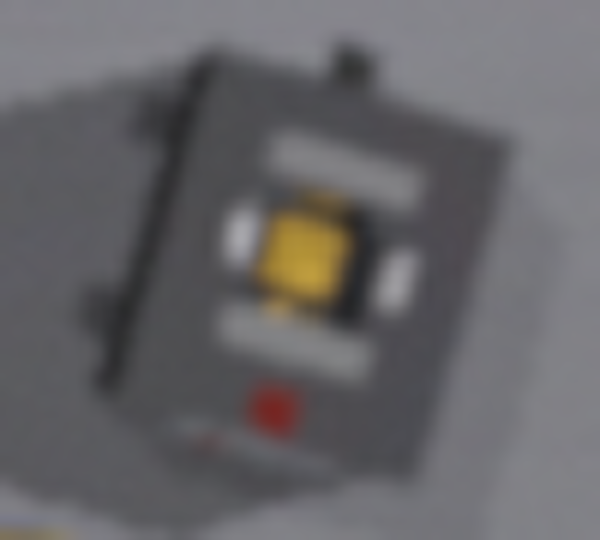

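View pics/sc.png

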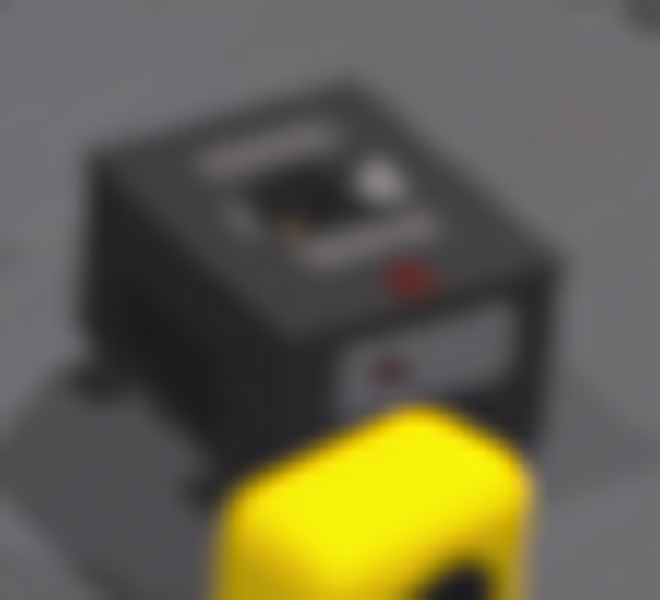

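View pics/tp.png

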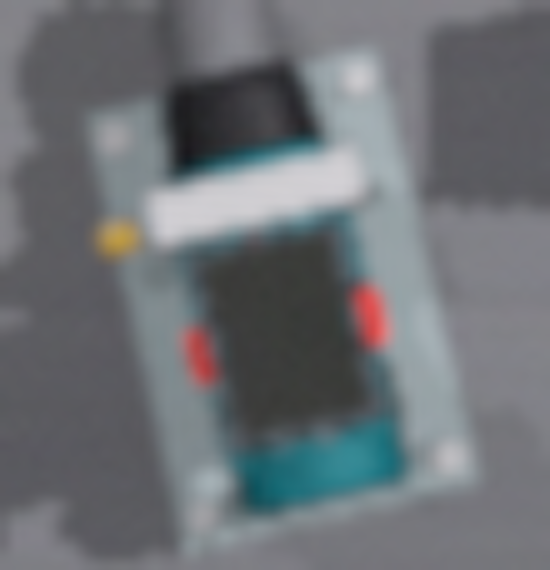

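View pics/sp.png

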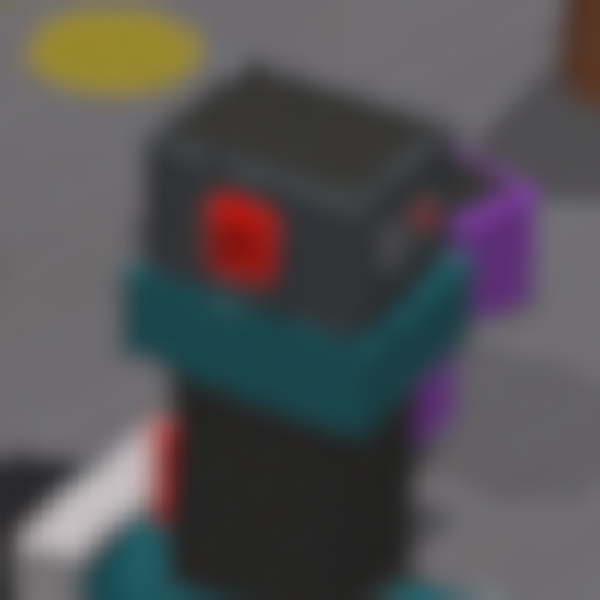

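```bash
python3 - <<'E'
from h import *
from scipy.optimize import least_squares
def f(p,full=False):
    po=[p[0],p[1],.160,p[2]]
    L=w(po,[[0,26.5e-3,.028],[0,-26.5e-3,.028],[0,28.5e-3,.019]])
    e=np.r_[(proj("top",L[:2])-[[264.48,230.23],[281.65,226.12]]).ravel(),(proj("side",L[2:])-[279.71,209.17]).ravel()]
    return e
s=least_squares(f,[.5,0,.2]);print("pack",s.x,s.fun)
cr=lambda n,u:(np.array(u)+.5)/12-.5+np.array({"top":[310,225],"side":[315,205]}[n])
t=ray("top",cr("top",[320,257.5]),.064);sd=ray("side",cr("side",[320,193]),.064);print("charger",t,sd)
a=ray("top",cr("top",[241,237]),.064);b=ray("top",cr("top",[398,280]),.064);d=a-b;print(np.arctan2(-d[0],d[1]),np.hypot(*d[:2]))
a=ray("top",cr("top",[345,168]),.064);b=ray("top",cr("top",[295,345]),.064);d=a-b;print(np.arctan2(d[1],d[0]),np.hypot(*d[:2]))
a=ray("side",cr("side",[270,148]),.064);b=ray("side",cr("side",[370,238]),.064);d=a-b;print(np.arctan2(d[1],d[0]),np.hypot(*d[:2]))
# pack by cam
print(ray("top",(np.array([264.48,230.23])+[281.65,226.12])/2,.188), ray("side",[279.71,209.17],.179)-[-28.5e-3*np.sin(s.x[2]),28.5e-3*np.cos(s.x[2]),0])
def draw(n,po,boxes,name,off,sz):
    a=np.load(f"{n}.npy").astype(np.uint8)[...,::-1];k=10
    im=cv2.resize(a[off[1]:off[1]+sz,off[0]:off[0]+sz],None,fx=k,fy=k,interpolation=cv2.INTER_CUBIC)
    for q in boxes:
        pts=((proj(n,w(po,q))-off+.5)*k-.5)
        cv2.polylines(im,[np.round(pts).astype(int)],True,(0,255,255),1)
    cv2.imwrite(name,im);return im
rect=lambda x,y,z:[[x,y,z],[x,-y,z],[-x,-y,z],[-x,y,z]]
pk=[rect(.03,.024,.036),rect(.03,.024,0),rect(.0335,.026,0),[[-.008,.0285,.01],[.008,.0285,.01],[.008,.0285,.028],[-.008,.0285,.028]],[[-.008,-.0285,.01],[.008,-.0285,.01],[.008,-.0285,.028],[-.008,-.0285,.028]]]
po=[s.x[0],s.x[1],.16,s.x[2]]
A=draw("top",po,pk,"pics/a.png",np.array([255,210]),36);B=draw("side",po,pk,"pics/b.png",np.array([265,190]),36)
pc=[*((t+sd)/2)[:2],.064,-.2]
cv2.imwrite("pics/ab.png",np.hstack([A,B]))
E
```

```text
pack [ 0.52776143 -0.00457233  0.22484545] [ 0.10883316  0.11120863  0.63723683 -0.16321206 -0.49021209  1.01962038]
charger [ 0.47210671 -0.20214181  0.064     ] [ 0.47248977 -0.20468058  0.064     ]
-0.28500642241110496 0.04319336100738519
-0.3056848559363277 0.04896869363156364
-0.32084289437824115 0.04770718162893559
[ 0.52770304 -0.00347643  0.188     ] [ 0.53061577 -0.0094254   0.179     ]
```

View pics/ab.png

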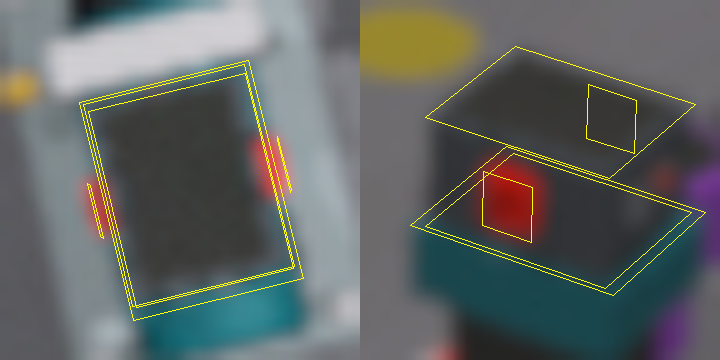

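```bash
python3 - <<'E'
from h import *
tp=lambda u:(np.array(u)+.5)/10-.5+[245,195]
tc=lambda u:(np.array(u)+.5)/12-.5+[310,225]
def yaw(a,b,z):
    d=ray("top",a,z)-ray("top",b,z);return np.arctan2(d[1],d[0]),np.hypot(d[0],d[1])
print("plate",yaw(tp([92,120]),tp([190,550]),.003),yaw(tp([378,50]),tp([478,480]),.003))
print("pack dark",yaw(tp([205,265]),tp([245,440]),.196),yaw(tp([340,232]),tp([375,410]),.196))
print("screws",yaw(tp([115,137]),tp([205,513]),.005),yaw(tp([360,75]),tp([453,457]),.005))
print("chg",yaw(tc([510,145]),tc([415,480]),.063))
print("side btn",ray("side",[280.3,209.75],.179)-[-28.5e-3*np.sin(.225),28.5e-3*np.cos(.225),0])
# foot corners in side
sp=lambda u:(np.array(u)+.5)/12-.5+[260,190]
for u in([125,265],[350,335],[470,255]):print(ray("side",sp(u),.160))
# top corners of pack from top: dark plate corners
for u in([205,262],[340,232],[375,412],[243,440]):print("top",ray("top",tp(u),.196))
s=r.get_state();print(R.from_rotvec(s['ee_rot']).as_matrix().round(3))
print(s['time'])
E
```

```text
plate (np.float64(0.21068773136315386), np.float64(0.14836267218543725)) (np.float64(0.20870147701703523), np.float64(0.1487108131526597))
pack dark (np.float64(0.20962979716614935), np.float64(0.0518197410425942)) (np.float64(0.1761153929743635), np.float64(0.05239717003305595))
screws (np.float64(0.22108366943384275), np.float64(0.12991721910116602)) (np.float64(0.21946805501638006), np.float64(0.13225034297981775))
chg (np.float64(-0.30932406395762196), np.float64(0.09265348020906813))
side btn [ 0.52729865 -0.0084081   0.179     ]
[0.55567908 0.02574157 0.16      ]
[0.49703467 0.00964923 0.16      ]
[ 0.5015771  -0.03650084  0.16      ]
top [0.54926529 0.01920945 0.196     ]
top [ 0.55725332 -0.01999309  0.196     ]
top [ 0.50509136 -0.0291628   0.196     ]
top [0.49772151 0.00901493 0.196     ]
[[ 0.     0.939  0.343]
 [-0.     0.343 -0.939]
 [-1.     0.     0.   ]]
0.9
```

>>> {"method": "servo_tool", "body": {
  "steps": [
    {"x":-20},
    {"x":-25},
    {"x":-25},
    {"y":15,"z":-9},
    {"y":27,"z":-17},
    {"y":28,"z":-18},
    {"y":28,"z":-18},
    {"y":28,"z":-18},
    {"y":28,"z":-18},
    {"y":28,"z":-18},
    {"y":28,"z":-18},
    {"y":28,"z":-18}
  ],
  "newtons": 40
}}

```text
$.steps[0]: bad value
```

```bash
python3 -c "
from plant import r
s=r.get_state();print(s['qpos'],s['tool_pos'],s['ee_rot'],s['wrist_force'])"
```

```text
[-1.22099929e+00  2.40555996e-01  5.02495542e-03  1.33519399e+00
  2.40669396e-05  1.57080553e+00] [ 0.17136541 -0.46973228  0.23133801] [ 0.94775741  1.35454363 -0.94779238] [-0.07115598 -0.39548436 -0.74886372]
```

>>> {"method": "servo_tool", "body": {
  "steps": [
    {"x":-20,"y":0,"z":0,"wx":0,"wy":0,"wz":0,"fingers":85},
    {"x":-25,"y":0,"z":0,"wx":0,"wy":0,"wz":0,"fingers":85},
    {"x":-25,"y":0,"z":0,"wx":0,"wy":0,"wz":0,"fingers":85},
    {"x":0,"y":15,"z":-9,"wx":0,"wy":0,"wz":0,"fingers":85},
    {"x":0,"y":28,"z":-18,"wx":0,"wy":0,"wz":0,"fingers":85},
    {"x":0,"y":28,"z":-18,"wx":0,"wy":0,"wz":0,"fingers":85},
    {"x":0,"y":28,"z":-18,"wx":0,"wy":0,"wz":0,"fingers":85},
    {"x":0,"y":28,"z":-18,"wx":0,"wy":0,"wz":0,"fingers":85}
  ],
  "newtons": 40
}}

```text
time: 1.57
tool_pos: [0.2634, -0.349, 0.3014]
ee_rot: [0.948, 1.354, -0.948]
wrist_force: [0.7, 0.5, 0.1]
opening: 0.0848
```

```bash
python3 -c "
from plant import r
s=r.get_state();print(s['qpos'],s['tool_pos'],s['ee_rot'],s['wrist_force'])"
```

```text
[-9.24274247e-01  9.42485028e-02  8.62323898e-03  1.48475036e+00
  1.38472082e-04  1.86848771e+00] [ 0.26343583 -0.34897623  0.30140862] [ 0.94844956  1.35381891 -0.94844613] [0.71190236 0.51978702 0.06954505]
```

>>> {"method": "servo_tool", "body": {
  "steps": [
    {"x":0,"y":30.5,"z":-19.3,"wx":0,"wy":0,"wz":0,"fingers":85},
    {"x":0,"y":30.5,"z":-19.3,"wx":0,"wy":0,"wz":0,"fingers":85},
    {"x":0,"y":30.5,"z":-19.3,"wx":0,"wy":0,"wz":0,"fingers":85},
    {"x":0,"y":30.5,"z":-19.3,"wx":0,"wy":0,"wz":0,"fingers":85},
    {"x":0,"y":30.5,"z":-19.3,"wx":0,"wy":0,"wz":0,"fingers":85},
    {"x":0,"y":30.5,"z":-19.3,"wx":0,"wy":0,"wz":0,"fingers":85},
    {"x":0,"y":30.5,"z":-19.3,"wx":0,"wy":0,"wz":0,"fingers":85},
    {"x":0,"y":30.5,"z":-19.3,"wx":0,"wy":0,"wz":0,"fingers":85},
    {"x":0,"y":30.5,"z":-19.3,"wx":0,"wy":0,"wz":0,"fingers":85},
    {"x":0,"y":30.5,"z":-19.3,"wx":0,"wy":0,"wz":0,"fingers":85},
    {"x":0,"y":30.5,"z":-19.3,"wx":0,"wy":0,"wz":0,"fingers":85},
    {"x":0,"y":30.5,"z":-19.3,"wx":0,"wy":0,"wz":0,"fingers":85}
  ]
}}

```text
time: 2.57
tool_pos: [0.5282, -0.0054, 0.3014]
ee_rot: [0.948, 1.354, -0.947]
wrist_force: [1.4, 0.0, 1.3]
opening: 0.0849
```

>>> {"method": "servo_tool", "body": {
  "steps": [
    {"x":0,"y":0,"z":0,"wx":-0.124,"wy":0,"wz":0,"fingers":85},
    {"x":0,"y":0,"z":0,"wx":-0.124,"wy":0,"wz":0,"fingers":85},
    {"x":0,"y":0,"z":0,"wx":-0.124,"wy":0,"wz":0,"fingers":85},
    {"x":0,"y":0,"z":0,"wx":-0.124,"wy":0,"wz":0,"fingers":85},
    {"x":0,"y":0,"z":0,"wx":-0.124,"wy":0,"wz":0,"fingers":85},
    {"x":0,"y":0,"z":0,"wx":-0.124,"wy":0,"wz":0,"fingers":85},
    {"x":0,"y":0,"z":0,"wx":-0.124,"wy":0,"wz":0,"fingers":85},
    {"x":0,"y":0,"z":0,"wx":-0.124,"wy":0,"wz":0,"fingers":85},
    {"x":0,"y":0,"z":0,"wx":-0.124,"wy":0,"wz":0,"fingers":85},
    {"x":0,"y":0,"z":0,"wx":-0.124,"wy":0,"wz":0,"fingers":85},
    {"x":0,"y":0,"z":0,"wx":-0.124,"wy":0,"wz":0,"fingers":85},
    {"x":0,"y":0,"z":0,"wx":-0.124,"wy":0,"wz":0,"fingers":85}
  ]
}}

```text
time: 3.57
tool_pos: [0.5273, -0.0071, 0.3013]
ee_rot: [-0.214, 1.56, 0.214]
wrist_force: [-0.3, 0.3, 0.4]
opening: 0.0851
```

>>> {"method": "servo_tool", "body": {
  "steps": [
    {"x":0,"y":0,"z":0,"wx":-0.124,"wy":0,"wz":0,"fingers":85},
    {"x":0,"y":0,"z":0,"wx":-0.124,"wy":0,"wz":0,"fingers":85},
    {"x":0,"y":0,"z":0,"wx":-0.124,"wy":0,"wz":0,"fingers":85},
    {"x":0,"y":0,"z":0,"wx":-0.124,"wy":0,"wz":0,"fingers":85},
    {"x":0,"y":0,"z":0,"wx":-0.124,"wy":0,"wz":0,"fingers":85},
    {"x":0,"y":0,"z":0,"wx":-0.124,"wy":0,"wz":0,"fingers":85},
    {"x":0,"y":0,"z":0,"wx":-0.124,"wy":0,"wz":0,"fingers":85},
    {"x":0,"y":0,"z":0,"wx":-0.124,"wy":0,"wz":0,"fingers":85},
    {"x":0,"y":0,"z":0,"wx":-0.124,"wy":0,"wz":0,"fingers":85},
    {"x":0,"y":0,"z":0,"wx":-0.124,"wy":0,"wz":0,"fingers":85},
    {"x":0,"y":0,"z":0,"wx":-0.124,"wy":0,"wz":0,"fingers":85},
    {"x":0,"y":0,"z":0,"wx":-0.124,"wy":0,"wz":0,"fingers":85}
  ]
}}

```text
time: 4.57
tool_pos: [0.5273, -0.0071, 0.3013]
ee_rot: [-1.348, 1.113, 1.348]
wrist_force: [0.5, -0.4, 0.3]
opening: 0.0851
```

```bash
cat > st.py <<'E'
from h import *
s=r.get_state();M=R.from_rotvec(s['ee_rot']).as_matrix()
z=M[:,2];print('t',round(s['time'],2),'pos',s['tool_pos'].round(4),'x',M[:,0].round(4),'zang',round(np.arctan2(z[1],z[0])-np.pi/2,4),'F',s['wrist_force'].round(1),'T',s['torque'].round(2),'open',round(s['opening'],4),'q',s['qpos'].round(2),'Ftool',(M.T@s['wrist_force']).round(1))
E
python3 st.py; python3 - <<'E'
from h import *
for n in P: cv2.imwrite(f"pics/{n}2.png",get_image(n)[...,::-1])
E
```

```text
t 4.57 pos [ 0.5273 -0.0071  0.3013] x [-2.e-04  0.e+00 -1.e+00] zang 0.1903 F [ 0.5 -0.4  0.3] T [0.06 0.01 0.01] open 0.0851 q [-0.01  0.28  0.24  1.53 -0.   -0.2 ] Ftool [-0.3 -0.4 -0.5]
```

View pics/side2.png

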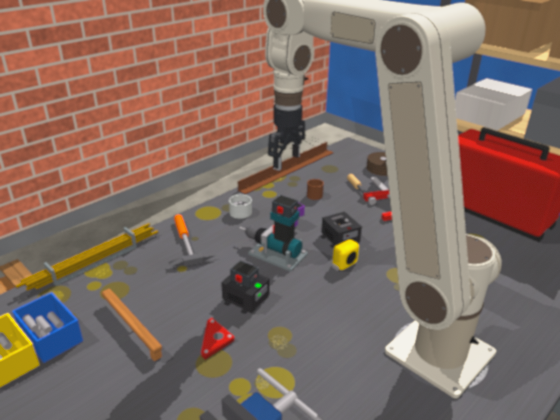

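View pics/top2.png

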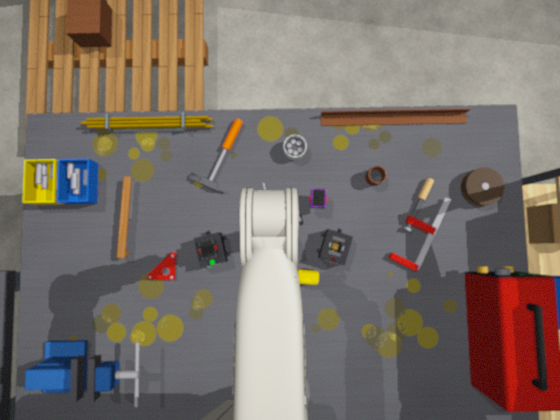

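The side view shows the open fingertips at about (275,165) and (303,150), above the pack. The arm hides the pack in the top view. I'll descend partway and check the alignment from the side.

>>> {"method": "servo_tool", "body": {
  "steps": [
    {"x":15,"y":0,"z":1.6,"wx":-0.027,"wy":0,"wz":0,"fingers":85},
    {"x":25,"y":0,"z":0,"wx":0,"wy":0,"wz":0,"fingers":85},
    {"x":25,"y":0,"z":0,"wx":0,"wy":0,"wz":0,"fingers":85},
    {"x":15,"y":0,"z":0,"wx":0,"wy":0,"wz":0,"fingers":85},
    {"x":0,"y":0,"z":0,"wx":0,"wy":0,"wz":0,"fingers":75},
    {"x":0,"y":0,"z":0,"wx":0,"wy":0,"wz":0,"fingers":75},
    {"x":0,"y":0,"z":0,"wx":0,"wy":0,"wz":0,"fingers":75}
  ]
}}

```text
time: 5.25
tool_pos: [0.5278, -0.0055, 0.2225]
ee_rot: [-1.363, 1.101, 1.361]
wrist_force: [-0.4, 0.2, -0.3]
opening: 0.0747
```

```bash
python3 st.py; python3 - <<'E'
from h import *
a=np.mean([get_image("side").astype(float) for _ in range(3)],0).astype(np.uint8)[...,::-1]
o=np.array([250,160]);k=8
im=cv2.resize(a[160:230,250:320],None,fx=k,fy=k,interpolation=cv2.INTER_CUBIC);cv2.imwrite("pics/s3r.png",im)
s=r.get_state();M=R.from_rotvec(s['ee_rot']).as_matrix()
h=s['opening']/2
for back in(0,.005,.010):
  for sg in(1,-1):
    # pad front face outline at tip: width 22
    q=np.array([s['tool_pos']+M@[-back,yy,sg*h] for yy in(-.011,.011)])
    pts=np.round((proj("side",q)-o+.5)*k-.5).astype(int);cv2.polylines(im,[pts],False,(0,255,255) if back==0 else (0,255,0),1)
po=[.5275,-.0055,.16,.217]
rect=lambda x,y,z:[[x,y,z],[x,-y,z],[-x,-y,z],[-x,y,z]]
for q in [rect(.03,.024,.036),rect(.0335,.026,0)]+[[[-.008,.0285,.01],[.008,.0285,.01],[.008,.0285,.028],[-.008,.0285,.028]]]:
    cv2.polylines(im,[np.round((proj("side",w(po,q))-o+.5)*k-.5).astype(int)],True,(255,255,0),1)
cv2.imwrite("pics/s3.png",im)
E
```

```text
t 5.25 pos [ 0.5278 -0.0055  0.2225] x [ 0.0018 -0.     -1.    ] zang 0.2098 F [-0.4  0.2 -0.3] T [ 0.05 -0.03 -0.01] open 0.0747 q [-0.01  0.3   0.06  1.33 -0.   -0.22] Ftool [0.3 0.4 0.2]
```

View pics/s3.png

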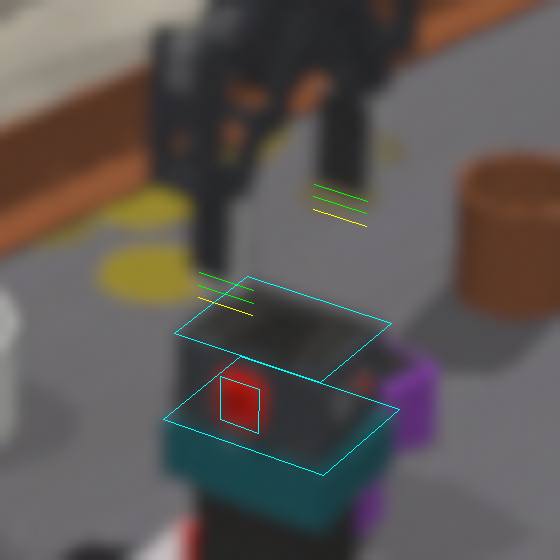

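View pics/s3r.png

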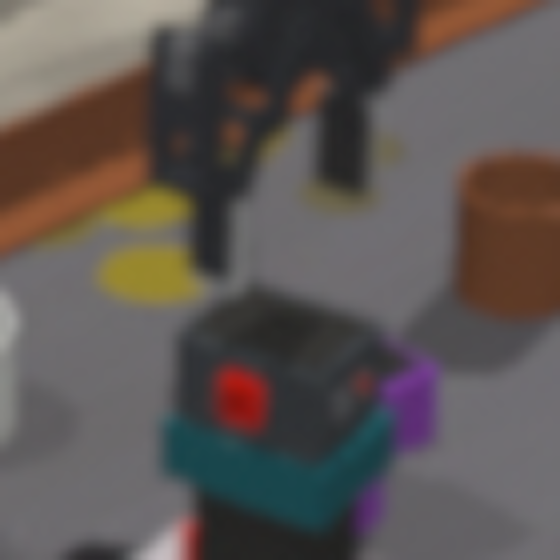

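The side overlay agrees with the pack model to about 0.5 px (roughly 1 mm), and the fingers straddle the pack. I'll descend and close gently.

>>> {"method": "servo_tool", "body": {
  "steps": [
    {"x":15,"y":0,"z":0,"wx":-0.006,"wy":0,"wz":0,"fingers":75},
    {"x":15,"y":0,"z":0,"wx":0,"wy":0,"wz":0,"fingers":75},
    {"x":15,"y":0,"z":0,"wx":0,"wy":0,"wz":0,"fingers":75},
    {"x":10,"y":0,"z":0,"wx":0,"wy":0,"wz":0,"fingers":75},
    {"x":5,"y":0,"z":0,"wx":0,"wy":0,"wz":0,"fingers":75},
    {"x":0,"y":0,"z":0,"wx":0,"wy":0,"wz":0,"fingers":64},
    {"x":0,"y":0,"z":0,"wx":0,"wy":0,"wz":0,"fingers":60},
    {"x":0,"y":0,"z":0,"wx":0,"wy":0,"wz":0,"fingers":60}
  ],
  "newtons": 30
}}

```text
time: 6.07
tool_pos: [0.5278, -0.0055, 0.1623]
ee_rot: [-1.368, 1.097, 1.366]
wrist_force: [1.0, 0.2, -0.3]
opening: 0.0603
```

```bash
python3 st.py; python3 - <<'E'
from h import *
a=get_image("side")[...,::-1]
im=cv2.resize(a[170:240,250:320],None,fx=8,fy=8,interpolation=cv2.INTER_CUBIC);cv2.imwrite("pics/s4.png",im)
E
```

```text
t 6.07 pos [ 0.5278 -0.0055  0.1623] x [ 0.0018  0.     -1.    ] zang 0.2171 F [ 1.   0.2 -0.3] T [-0.01  0.02 -0.  ] open 0.0603 q [-0.01  0.33 -0.05  1.18  0.   -0.23] Ftool [ 0.3 -1.  -0. ]
```

View pics/s4.png

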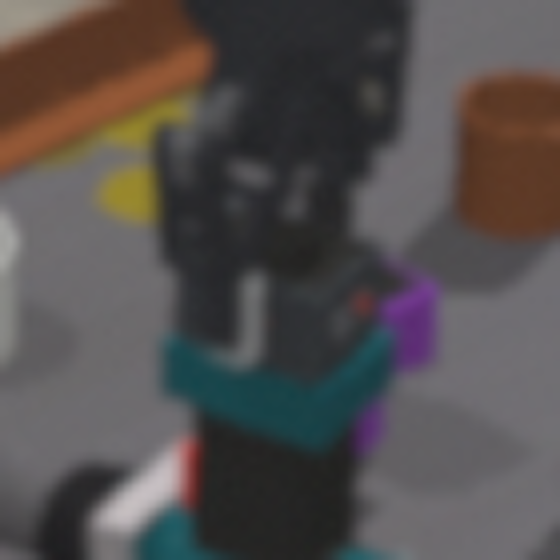

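The finger covers the near button, just above the foot, with no contact force yet. I'll close in stages and watch the side force.

>>> {"method": "servo_tool", "body": {
  "steps": [
    {"x":0,"y":0,"z":0,"wx":0,"wy":0,"wz":0,"fingers":56},
    {"x":0,"y":0,"z":0,"wx":0,"wy":0,"wz":0,"fingers":54},
    {"x":0,"y":0,"z":0,"wx":0,"wy":0,"wz":0,"fingers":54}
  ],
  "newtons": 30
}}

```text
time: 6.37
tool_pos: [0.5278, -0.0052, 0.1627]
ee_rot: [-1.368, 1.096, 1.366]
wrist_force: [-1.8, 2.1, 6.3]
opening: 0.0541
```

```bash
python3 st.py
```

```text
t 6.37 pos [ 0.5278 -0.0052  0.1627] x [ 2.5e-03  6.0e-04 -1.0e+00] zang 0.2174 F [-1.8  2.1  6.3] T [ 0.4   0.23 -0.03] open 0.0541 q [-0.01  0.33 -0.05  1.18  0.   -0.23] Ftool [-6.3  1.3  2.5]
```

>>> {"method": "servo_tool", "body": {
  "steps": [
    {"x":-0.5,"y":0,"z":1,"wx":0,"wy":0,"wz":0,"fingers":52},
    {"x":-0.5,"y":0,"z":0,"wx":0,"wy":0,"wz":0,"fingers":50},
    {"x":-0.5,"y":0,"z":0,"wx":0,"wy":0,"wz":0,"fingers":46},
    {"x":0,"y":0,"z":0,"wx":0,"wy":0,"wz":0,"fingers":44},
    {"x":0,"y":0,"z":0,"wx":0,"wy":0,"wz":0,"fingers":40}
  ],
  "newtons": 40
}}

```text
time: 6.78
tool_pos: [0.5276, -0.0043, 0.1637]
ee_rot: [-1.368, 1.097, 1.366]
wrist_force: [0.1, 1.3, 5.7]
opening: 0.0473
```

```bash
python3 st.py
```

```text
t 6.78 pos [ 0.5276 -0.0043  0.1637] x [ 2.e-03  5.e-04 -1.e+00] zang 0.2174 F [0.1 1.3 5.7] T [ 0.41 -0.03  0.  ] open 0.0473 q [-0.01  0.33 -0.05  1.19  0.   -0.23] Ftool [-5.7 -0.4  1.3]
```

Both buttons are flush (opening 47.3 mm) and the grasp is centred (1.3 N sideways). Next I'll firm the grip, lift a little and check the force.

>>> {"method": "servo_tool", "body": {
  "steps": [
    {"x":0,"y":0,"z":0,"wx":0,"wy":0,"wz":0,"fingers":40},
    {"x":-0.5,"y":0,"z":0,"wx":0,"wy":0,"wz":0,"fingers":40},
    {"x":-0.5,"y":0,"z":0,"wx":0,"wy":0,"wz":0,"fingers":40},
    {"x":-1,"y":0,"z":0,"wx":0,"wy":0,"wz":0,"fingers":40}
  ],
  "newtons": 65
}}

```text
time: 7.12
tool_pos: [0.5266, -0.0045, 0.1639]
ee_rot: [-1.367, 1.099, 1.368]
wrist_force: [4.1, 1.2, -7.1]
opening: 0.0471
```

```bash
python3 st.py
```

```text
t 7.12 pos [ 0.5266 -0.0045  0.1639] x [-0.0011 -0.     -1.    ] zang 0.2173 F [ 4.1  1.2 -7.1] T [ 0.37 -1.07  0.06] open 0.0471 q [-0.01  0.33 -0.05  1.19 -0.   -0.23] Ftool [ 7.1 -4.3  0.3]
```

>>> {"method": "servo_tool", "body": {
  "steps": [
    {"x":-1,"y":0,"z":0,"wx":0,"wy":0,"wz":0,"fingers":40},
    {"x":0,"y":0,"z":0,"wx":0,"wy":0,"wz":0,"fingers":40}
  ]
}}

```text
time: 7.28
tool_pos: [0.5266, -0.0045, 0.164]
ee_rot: [-1.366, 1.1, 1.369]
wrist_force: [5.5, 2.0, -10.2]
opening: 0.0468
```

```bash
python3 st.py
```

```text
t 7.28 pos [ 0.5266 -0.0045  0.164 ] x [-2.e-03  2.e-04 -1.e+00] zang 0.2172 F [  5.5   2.  -10.2] T [ 0.45 -1.18 -0.01] open 0.0468 q [-0.01  0.33 -0.05  1.19  0.   -0.23] Ftool [10.2 -5.8  0.7]
```

>>> {"method": "servo_tool", "body": {
  "steps": [
    {"x":-1,"y":-1,"z":0,"wx":0,"wy":0,"wz":0,"fingers":40},
    {"x":0,"y":0,"z":0,"wx":0,"wy":0,"wz":0,"fingers":40}
  ]
}}

```text
time: 7.45
tool_pos: [0.5268, -0.0045, 0.165]
ee_rot: [-1.365, 1.101, 1.37]
wrist_force: [3.1, 0.9, -11.9]
opening: 0.0469
```

```bash
python3 st.py
```

```text
t 7.45 pos [ 0.5268 -0.0045  0.165 ] x [-3.8e-03 -3.0e-04 -1.0e+00] zang 0.217 F [  3.1   0.9 -11.9] T [ 0.27 -0.8   0.04] open 0.0469 q [-0.01  0.33 -0.04  1.2  -0.   -0.23] Ftool [11.9 -3.3  0.2]
```

>>> {"method": "servo_tool", "body": {
  "steps": [
    {"x":-1,"y":-0.3,"z":0,"wx":0,"wy":0,"wz":0,"fingers":40},
    {"x":-1,"y":0,"z":0,"wx":0,"wy":0,"wz":0,"fingers":40},
    {"x":0,"y":0,"z":0,"wx":0,"wy":0,"wz":0,"fingers":40}
  ]
}}

```text
time: 7.7
tool_pos: [0.5272, -0.0044, 0.1683]
ee_rot: [-1.366, 1.1, 1.369]
wrist_force: [0.9, 0.1, -10.5]
opening: 0.0469
```

```bash
python3 st.py
```

```text
t 7.7 pos [ 0.5272 -0.0044  0.1683] x [-2.3e-03 -3.0e-04 -1.0e+00] zang 0.217 F [  0.9   0.1 -10.5] T [ 0.13 -0.31 -0.01] open 0.0469 q [-0.01  0.33 -0.04  1.2  -0.   -0.23] Ftool [10.5 -0.9 -0.1]
```

It has risen more than 4 mm at a steady drag of about 10 N, so the hooks are clear. I'll keep drawing it out.

>>> {"method": "servo_tool", "body": {
  "steps": [
    {"x":-2,"y":0,"z":0,"wx":0,"wy":0,"wz":0,"fingers":40},
    {"x":-3,"y":0,"z":0,"wx":0,"wy":0,"wz":0,"fingers":40},
    {"x":-3,"y":0,"z":0,"wx":0,"wy":0,"wz":0,"fingers":40},
    {"x":-3,"y":0,"z":0,"wx":0,"wy":0,"wz":0,"fingers":40}
  ]
}}

```text
time: 8.03
tool_pos: [0.5283, -0.0044, 0.1813]
ee_rot: [-1.368, 1.098, 1.366]
wrist_force: [-0.4, 0.5, -3.3]
opening: 0.0471
```

```bash
python3 st.py; python3 - <<'E'
from h import *
a=get_image("side")[...,::-1]
im=cv2.resize(a[170:240,250:320],None,fx=8,fy=8,interpolation=cv2.INTER_CUBIC);cv2.imwrite("pics/s5.png",im)
E
```

```text
t 8.03 pos [ 0.5283 -0.0044  0.1813] x [ 1.3e-03 -3.0e-04 -1.0e+00] zang 0.2171 F [-0.4  0.5 -3.3] T [ 0.03 -0.03 -0.03] open 0.0471 q [-0.01  0.32 -0.02  1.23 -0.   -0.23] Ftool [3.3 0.3 0.6]
```

View pics/s5.png

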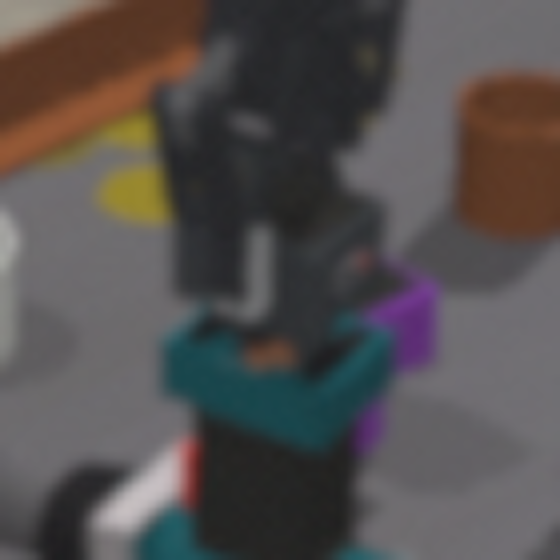

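The pack has come up with the gripper and its stem is sliding out of the socket. I'll lift it clear, turn to the charger's yaw and move across.

>>> {"method": "servo_tool", "body": {
  "steps": [
    {"x":-3,"y":0,"z":0,"wx":0,"wy":0,"wz":0,"fingers":40},
    {"x":-5,"y":0,"z":0,"wx":0,"wy":0,"wz":0,"fingers":40},
    {"x":-7,"y":0,"z":0,"wx":0,"wy":0,"wz":0,"fingers":40},
    {"x":-8,"y":0,"z":0,"wx":0,"wy":0,"wz":0,"fingers":40},
    {"x":-10,"y":0,"z":0,"wx":0,"wy":0,"wz":0,"fingers":40},
    {"x":-10,"y":0,"z":0,"wx":0,"wy":0,"wz":0,"fingers":40},
    {"x":-7,"y":0,"z":0,"wx":0.104,"wy":0,"wz":0,"fingers":40},
    {"x":0,"y":0,"z":0,"wx":0.104,"wy":0,"wz":0,"fingers":40},
    {"x":0,"y":0,"z":0,"wx":0.105,"wy":0,"wz":0,"fingers":40},
    {"x":0,"y":0,"z":0,"wx":0.105,"wy":0,"wz":0,"fingers":40},
    {"x":0,"y":0,"z":0,"wx":0.104,"wy":0,"wz":0,"fingers":40},
    {"x":0,"y":0,"z":0,"wx":0,"wy":0,"wz":0,"fingers":40}
  ]
}}

```text
time: 9.08
tool_pos: [0.5285, -0.0043, 0.2308]
ee_rot: [-0.981, 1.338, 0.98]
wrist_force: [0.5, -0.3, -3.8]
opening: 0.0467
```

```bash
python3 st.py
```

```text
t 9.08 pos [ 0.5285 -0.0043  0.2308] x [ 0.0012  0.     -1.    ] zang -0.3064 F [ 0.5 -0.3 -3.8] T [-0.05  0.   -0.  ] open 0.0467 q [-0.01  0.3   0.08  1.35  0.    0.3 ] Ftool [ 3.8 -0.5 -0.2]
```

>>> {"method": "servo_tool", "body": {
  "steps": [
    {"x":0,"y":0,"z":-10,"wx":0,"wy":0,"wz":0,"fingers":40},
    {"x":0,"y":-1,"z":-20,"wx":0,"wy":0,"wz":0,"fingers":40},
    {"x":0,"y":-1,"z":-25,"wx":0,"wy":0,"wz":0,"fingers":40},
    {"x":0,"y":-1,"z":-25,"wx":0,"wy":0,"wz":0,"fingers":40},
    {"x":0,"y":-1,"z":-25,"wx":0,"wy":0,"wz":0,"fingers":40},
    {"x":0,"y":-1,"z":-25,"wx":0,"wy":0,"wz":0,"fingers":40},
    {"x":0,"y":-1,"z":-25,"wx":0,"wy":0,"wz":0,"fingers":40},
    {"x":0,"y":-0.8,"z":-22,"wx":0,"wy":0,"wz":0,"fingers":40},
    {"x":0,"y":0,"z":-18,"wx":0,"wy":0,"wz":0,"fingers":40},
    {"x":0,"y":0,"z":-10.5,"wx":0,"wy":0,"wz":0,"fingers":40},
    {"x":0,"y":0,"z":0,"wx":0,"wy":0,"wz":0,"fingers":40},
    {"x":0,"y":0,"z":0,"wx":0,"wy":0,"wz":0,"fingers":40}
  ]
}}

```text
time: 10.08
tool_pos: [0.4727, -0.2027, 0.23]
ee_rot: [-0.981, 1.338, 0.982]
wrist_force: [-0.9, 0.5, -3.3]
opening: 0.0468
```

```bash
python3 st.py; python3 - <<'E'
from h import *
a=np.mean([get_image("side").astype(float) for _ in range(3)],0).astype(np.uint8)[...,::-1]
cv2.imwrite("pics/s6full.png",a);o=np.array([300,150]);k=6
im=cv2.resize(a[150:250,300:400],None,fx=k,fy=k,interpolation=cv2.INTER_CUBIC);cv2.imwrite("pics/s6r.png",im)
s=r.get_state();M=R.from_rotvec(s['ee_rot']).as_matrix()
rect=lambda x,y,z:[[x,y,z],[x,-y,z],[-x,-y,z],[-x,y,z]]
po=[*(s['tool_pos']-[.0008,-.0002,.0037]),-.306]
for q in [rect(.03,.024,.036),rect(.03,.024,0),rect(.016,.014,-.036),rect(.013,.011,-.044)]:
    cv2.polylines(im,[np.round((proj("side",w(po,q))-o+.5)*k-.5).astype(int)],True,(0,255,255),1)
pc=[.4722,-.2021,.064,-.305]
for q in [rect(.016,.014,0)]: cv2.polylines(im,[np.round((proj("side",w(pc,q))-o+.5)*k-.5).astype(int)],True,(255,255,0),1)
cv2.imwrite("pics/s6.png",im)
E
```

```text
t 10.08 pos [ 0.4727 -0.2027  0.23  ] x [ 2.e-04  5.e-04 -1.e+00] zang -0.3052 F [-0.9  0.5 -3.3] T [ 0.06 -0.   -0.04] open 0.0468 q [-0.41  0.27  0.04  1.34  0.   -0.1 ] Ftool [3.3 1.  0.2]
```

View pics/s6.png

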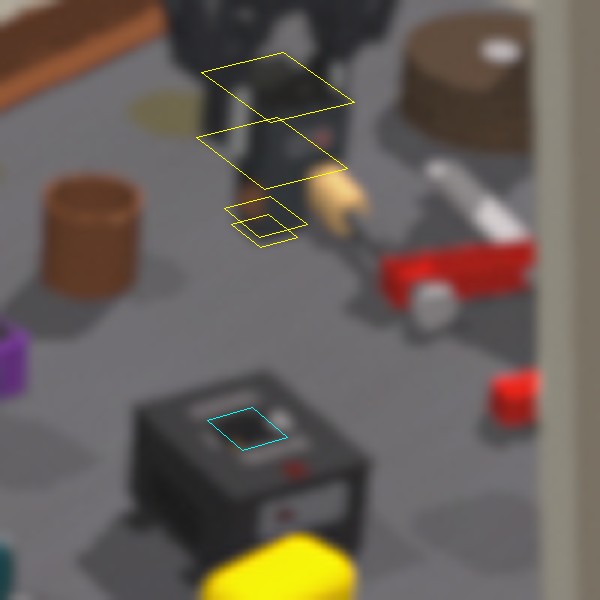

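View pics/s6r.png

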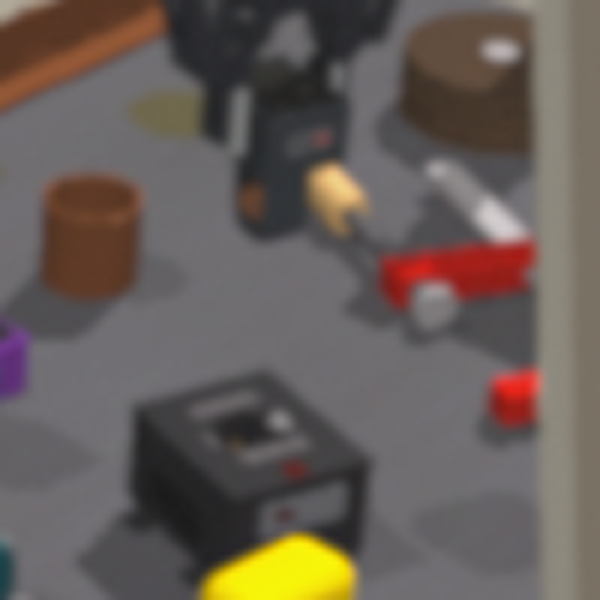

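The pack overlay and the charger-well overlay are off by the same small amount (about 0.5 px), so the two agree relative to each other. I'll come down to just above the well.

>>> {"method": "servo_tool", "body": {
  "steps": [
    {"x":10,"y":0,"z":0,"wx":0,"wy":0,"wz":0,"fingers":40},
    {"x":20,"y":0,"z":0,"wx":0,"wy":0,"wz":0,"fingers":40},
    {"x":25,"y":0,"z":0,"wx":0,"wy":0,"wz":0,"fingers":40},
    {"x":25,"y":0,"z":0,"wx":0,"wy":0,"wz":0,"fingers":40},
    {"x":15,"y":-0.4,"z":0.4,"wx":0,"wy":0,"wz":0,"fingers":40},
    {"x":8,"y":0,"z":0,"wx":0,"wy":0,"wz":0,"fingers":40},
    {"x":0,"y":0,"z":0,"wx":0,"wy":0,"wz":0,"fingers":40}
  ]
}}

```text
time: 10.82
tool_pos: [0.4719, -0.2007, 0.1242]
ee_rot: [-0.98, 1.34, 0.987]
wrist_force: [-1.3, 0.3, -2.6]
opening: 0.0471
```

```bash
python3 st.py; python3 - <<'E'
from h import *
a=np.mean([get_image("side").astype(float) for _ in range(3)],0).astype(np.uint8)[...,::-1]
o=np.array([310,175]);k=9
im=cv2.resize(a[175:240,310:375],None,fx=k,fy=k,interpolation=cv2.INTER_CUBIC);cv2.imwrite("pics/s7r.png",im)
E
```

```text
t 10.82 pos [ 0.4719 -0.2007  0.1242] x [-0.0046  0.002  -1.    ] zang -0.3034 F [-1.3  0.3 -2.6] T [ 0.   -0.03 -0.04] open 0.0471 q [-0.4   0.34 -0.15  1.09  0.   -0.1 ] Ftool [ 2.6  1.3 -0.2]
```

View pics/s7r.png

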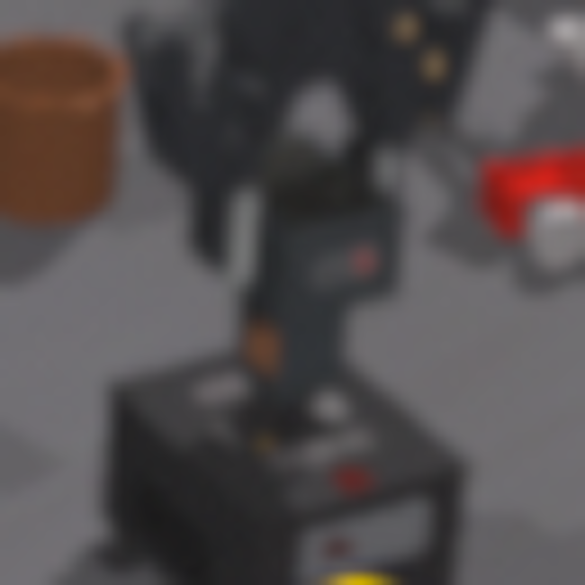

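>>> {"method": "servo_tool", "body": {
  "steps": [
    {"x":0,"y":0,"z":0,"wx":0,"wy":0,"wz":0,"fingers":40},
    {"x":0,"y":0,"z":0,"wx":0,"wy":0,"wz":0,"fingers":40}
  ]
}}

```text
time: 11.13
tool_pos: [0.4744, -0.2024, 0.1281]
ee_rot: [-0.984, 1.337, 0.98]
wrist_force: [0.4, 0.0, -2.8]
opening: 0.047
```

```bash
python3 st.py
```

```text
t 11.13 pos [ 0.4744 -0.2024  0.1281] x [ 0.0025 -0.001  -1.    ] zang -0.3047 F [ 0.4  0.  -2.8] T [ 0.02 -0.02 -0.02] open 0.047 q [-0.4   0.34 -0.14  1.09  0.   -0.1 ] Ftool [ 2.8 -0.4  0.1]
```

>>> {"method": "servo_tool", "body": {
  "steps": [
    {"x":3,"y":1.1,"z":-0.3,"wx":0,"wy":0,"wz":0,"fingers":40},
    {"x":4,"y":0,"z":0,"wx":0,"wy":0,"wz":0,"fingers":40},
    {"x":4,"y":0,"z":0,"wx":0,"wy":0,"wz":0,"fingers":40},
    {"x":4,"y":0,"z":0,"wx":0,"wy":0,"wz":0,"fingers":40},
    {"x":3,"y":0,"z":0,"wx":0,"wy":0,"wz":0,"fingers":40},
    {"x":2,"y":0,"z":0,"wx":0,"wy":0,"wz":0,"fingers":40},
    {"x":0,"y":0,"z":0,"wx":0,"wy":0,"wz":0,"fingers":40},
    {"x":0,"y":0,"z":0,"wx":0,"wy":0,"wz":0,"fingers":40}
  ]
}}

```text
time: 11.8
tool_pos: [0.4722, -0.202, 0.1066]
ee_rot: [-0.981, 1.338, 0.982]
wrist_force: [0.8, 0.1, -2.5]
opening: 0.0468
```

```bash
python3 st.py
```

```text
t 11.8 pos [ 0.4722 -0.202   0.1066] x [-5.e-04  2.e-04 -1.e+00] zang -0.3048 F [ 0.8  0.1 -2.5] T [0.05 0.01 0.01] open 0.0468 q [-0.4   0.36 -0.17  1.04 -0.   -0.1 ] Ftool [ 2.5 -0.7  0.3]
```

The stem tip is 5 mm into the well with no contact force. I'll continue.

>>> {"method": "servo_tool", "body": {
  "steps": [
    {"x":1.5,"y":0,"z":0,"wx":0,"wy":0,"wz":0,"fingers":40},
    {"x":2,"y":0,"z":0,"wx":0,"wy":0,"wz":0,"fingers":40},
    {"x":2,"y":0,"z":0,"wx":0,"wy":0,"wz":0,"fingers":40},
    {"x":1.5,"y":0,"z":0,"wx":0,"wy":0,"wz":0,"fingers":40},
    {"x":0,"y":0,"z":0,"wx":0,"wy":0,"wz":0,"fingers":40},
    {"x":0,"y":0,"z":0,"wx":0,"wy":0,"wz":0,"fingers":40}
  ]
}}

```text
time: 12.3
tool_pos: [0.4722, -0.202, 0.0996]
ee_rot: [-0.982, 1.338, 0.982]
wrist_force: [0.6, 0.5, -1.8]
opening: 0.0471
```

```bash
python3 st.py
```

```text
t 12.3 pos [ 0.4722 -0.202   0.0996] x [-4.e-04  1.e-04 -1.e+00] zang -0.3048 F [ 0.6  0.5 -1.8] T [0.02 0.02 0.03] open 0.0471 q [-0.4   0.36 -0.18  1.02 -0.   -0.1 ] Ftool [ 1.8 -0.4  0.7]
```

>>> {"method": "servo_tool", "body": {
  "steps": [
    {"x":2,"y":0,"z":0,"wx":0,"wy":0,"wz":0,"fingers":40},
    {"x":2,"y":0,"z":0,"wx":0,"wy":0,"wz":0,"fingers":40},
    {"x":2,"y":0,"z":0,"wx":0,"wy":0,"wz":0,"fingers":40},
    {"x":2,"y":0,"z":0,"wx":0,"wy":0,"wz":0,"fingers":40},
    {"x":0,"y":0,"z":0,"wx":0,"wy":0,"wz":0,"fingers":40},
    {"x":0,"y":0,"z":0,"wx":0,"wy":0,"wz":0,"fingers":40}
  ]
}}

```text
time: 12.8
tool_pos: [0.4721, -0.202, 0.0916]
ee_rot: [-0.981, 1.338, 0.982]
wrist_force: [-0.7, -0.1, -2.2]
opening: 0.047
```

```bash
python3 st.py
```

```text
t 12.8 pos [ 0.4721 -0.202   0.0916] x [-5.e-04  2.e-04 -1.e+00] zang -0.3048 F [-0.7 -0.1 -2.2] T [ 0.01  0.   -0.01] open 0.047 q [-0.4   0.37 -0.2   1.   -0.   -0.1 ] Ftool [ 2.2  0.7 -0.3]
```

>>> {"method": "servo_tool", "body": {
  "steps": [
    {"x":2,"y":0,"z":0,"wx":0,"wy":0,"wz":0,"fingers":40},
    {"x":2,"y":0,"z":0,"wx":0,"wy":0,"wz":0,"fingers":40},
    {"x":2,"y":0,"z":0,"wx":0,"wy":0,"wz":0,"fingers":40},
    {"x":2,"y":0,"z":0,"wx":0,"wy":0,"wz":0,"fingers":40},
    {"x":0,"y":0,"z":0,"wx":0,"wy":0,"wz":0,"fingers":40}
  ]
}}

```text
time: 13.22
tool_pos: [0.4722, -0.202, 0.0834]
ee_rot: [-0.982, 1.338, 0.982]
wrist_force: [-0.1, -0.2, -2.8]
opening: 0.0471
```

```bash
python3 st.py
```

```text
t 13.22 pos [ 0.4722 -0.202   0.0834] x [-3.e-04  1.e-04 -1.e+00] zang -0.3048 F [-0.1 -0.2 -2.8] T [-0.03 -0.02  0.02] open 0.0471 q [-0.4   0.38 -0.21  0.98 -0.   -0.1 ] Ftool [ 2.8  0.1 -0.2]
```

```bash
python3 - <<'E'
from h import *
a=np.mean([get_image("side").astype(float) for _ in range(2)],0).astype(np.uint8)[...,::-1]
o=np.array([310,175]);k=9
im=cv2.resize(a[175:240,310:375],None,fx=k,fy=k,interpolation=cv2.INTER_CUBIC);cv2.imwrite("pics/s8.png",im)
E
```

```text
(no output)
```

View pics/s8.png

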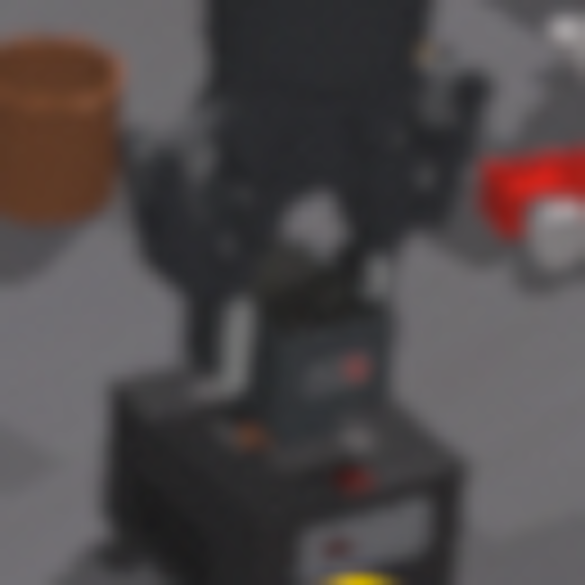

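The shoulder is still about 15 mm above the well, and the pack is upright. I'll continue slowly.

>>> {"method": "servo_tool", "body": {
  "steps": [
    {"x":2,"y":0,"z":0,"wx":0,"wy":0,"wz":0,"fingers":40},
    {"x":2,"y":0,"z":0,"wx":0,"wy":0,"wz":0,"fingers":40},
    {"x":2,"y":0,"z":0,"wx":0,"wy":0,"wz":0,"fingers":40},
    {"x":0,"y":0,"z":0,"wx":0,"wy":0,"wz":0,"fingers":40}
  ]
}}

```text
time: 13.65
tool_pos: [0.4729, -0.2023, 0.0792]
ee_rot: [-0.983, 1.337, 0.98]
wrist_force: [-1.5, 0.3, 5.8]
opening: 0.0471
```

```bash
python3 st.py
```

```text
t 13.65 pos [ 0.4729 -0.2023  0.0792] x [ 1.9e-03 -9.0e-04 -1.0e+00] zang -0.3049 F [-1.5  0.3  5.8] T [ 0.14  0.41 -0.04] open 0.0471 q [-0.4   0.39 -0.21  0.97 -0.   -0.1 ] Ftool [-5.8  1.5 -0.2]
```

>>> {"method": "servo_tool", "body": {
  "steps": [
    {"x":2,"y":0.3,"z":0,"wx":0,"wy":0,"wz":0,"fingers":40},
    {"x":2,"y":0,"z":0,"wx":0,"wy":0,"wz":0,"fingers":40},
    {"x":1,"y":0,"z":0,"wx":0,"wy":0,"wz":0,"fingers":40},
    {"x":0,"y":0,"z":0,"wx":0,"wy":0,"wz":0,"fingers":40}
  ]
}}

```text
time: 13.98
tool_pos: [0.473, -0.2024, 0.0748]
ee_rot: [-0.984, 1.337, 0.979]
wrist_force: [-1.9, 1.3, 9.0]
opening: 0.0469
```

```bash
python3 st.py
```

```text
t 13.98 pos [ 0.473  -0.2024  0.0748] x [ 0.0028 -0.0013 -1.    ] zang -0.3049 F [-1.9  1.3  9. ] T [ 0.24  0.58 -0.06] open 0.0469 q [-0.4   0.39 -0.22  0.96 -0.   -0.1 ] Ftool [-9.   2.1  0.7]
```

>>> {"method": "servo_tool", "body": {
  "steps": [
    {"x":2,"y":0.4,"z":0,"wx":0,"wy":0,"wz":0,"fingers":40},
    {"x":2,"y":0,"z":0,"wx":0,"wy":0,"wz":0,"fingers":40},
    {"x":1,"y":0,"z":0,"wx":0,"wy":0,"wz":0,"fingers":40},
    {"x":0,"y":0,"z":0,"wx":0,"wy":0,"wz":0,"fingers":40}
  ]
}}

```text
time: 14.32
tool_pos: [0.473, -0.2024, 0.0708]
ee_rot: [-0.985, 1.336, 0.978]
wrist_force: [-4.1, 1.4, 15.1]
opening: 0.0468
```

```bash
python3 st.py
```

```text
t 14.32 pos [ 0.473  -0.2024  0.0708] x [ 0.004  -0.0017 -1.    ] zang -0.3048 F [-4.1  1.4 15.1] T [ 0.36  0.92 -0.04] open 0.0468 q [-0.4   0.39 -0.23  0.95  0.   -0.1 ] Ftool [-15.1   4.3   0.1]
```

>>> {"method": "servo_tool", "body": {
  "steps": [
    {"x":2,"y":0.8,"z":0,"wx":0,"wy":0,"wz":0.005,"fingers":40},
    {"x":1.5,"y":0,"z":0,"wx":0,"wy":0,"wz":0,"fingers":40},
    {"x":0,"y":0,"z":0,"wx":0,"wy":0,"wz":0,"fingers":40}
  ]
}}

```text
time: 14.57
tool_pos: [0.4731, -0.2025, 0.068]
ee_rot: [-0.983, 1.338, 0.981]
wrist_force: [-3.2, 1.5, 16.2]
opening: 0.0469
```

```bash
python3 st.py
```

```text
t 14.57 pos [ 0.4731 -0.2025  0.068 ] x [ 1.2e-03 -9.0e-04 -1.0e+00] zang -0.3048 F [-3.2  1.5 16.2] T [ 0.42  0.8  -0.05] open 0.0469 q [-0.4   0.4  -0.23  0.95 -0.   -0.1 ] Ftool [-16.2   3.4   0.5]
```

>>> {"method": "servo_tool", "body": {
  "steps": [
    {"x":1,"y":0.5,"z":0,"wx":0,"wy":0,"wz":0.002,"fingers":40},
    {"x":1,"y":0,"z":0,"wx":0,"wy":0,"wz":0,"fingers":40},
    {"x":0,"y":0,"z":0,"wx":0,"wy":0,"wz":0,"fingers":40}
  ]
}}

```text
time: 14.82
tool_pos: [0.4731, -0.2025, 0.0678]
ee_rot: [-0.983, 1.338, 0.981]
wrist_force: [-6.6, 2.6, 26.9]
opening: 0.0471
```

```bash
python3 st.py
```

```text
t 14.82 pos [ 0.4731 -0.2025  0.0678] x [ 1.1e-03 -9.0e-04 -1.0e+00] zang -0.3048 F [-6.6  2.6 26.9] T [ 0.65  1.4  -0.01] open 0.0471 q [-0.4   0.4  -0.23  0.94 -0.   -0.1 ] Ftool [-26.9   7.    0.5]
```

The force rose by 10 N over 0.2 mm, at exactly the predicted seated height (TCP 0.0678 m), so the shoulder is on the pads. I'll keep the downward push and let the buttons out.

>>> {"method": "servo_tool", "body": {
  "steps": [
    {"x":0.8,"y":0.7,"z":0,"wx":0,"wy":0,"wz":0,"fingers":40},
    {"x":0,"y":0,"z":0,"wx":0,"wy":0,"wz":0,"fingers":40}
  ]
}}

```text
time: 14.98
tool_pos: [0.4731, -0.2025, 0.0677]
ee_rot: [-0.984, 1.337, 0.979]
wrist_force: [-6.8, 3.3, 29.9]
opening: 0.0468
```

```bash
python3 st.py
```

```text
t 14.98 pos [ 0.4731 -0.2025  0.0677] x [ 0.0027 -0.0015 -1.    ] zang -0.3047 F [-6.8  3.3 29.9] T [ 0.75  1.36 -0.05] open 0.0468 q [-0.4   0.4  -0.23  0.94 -0.   -0.1 ] Ftool [-30.    7.4   1.1]
```

>>> {"method": "servo_tool", "body": {
  "steps": [
    {"x":0,"y":0,"z":0,"wx":0,"wy":0,"wz":0,"fingers":54},
    {"x":0,"y":0,"z":0,"wx":0,"wy":0,"wz":0,"fingers":54}
  ]
}}

```text
time: 15.15
tool_pos: [0.4727, -0.2024, 0.0648]
ee_rot: [-0.983, 1.338, 0.981]
wrist_force: [0.5, -1.0, 6.3]
opening: 0.0541
```

```bash
python3 st.py
```

```text
t 15.15 pos [ 0.4727 -0.2024  0.0648] x [ 8.e-04 -9.e-04 -1.e+00] zang -0.3048 F [ 0.5 -1.   6.3] T [-0.01 -0.14 -0.  ] open 0.0541 q [-0.4   0.4  -0.23  0.94 -0.   -0.1 ] Ftool [-6.3 -0.8 -0.8]
```

>>> {"method": "servo_tool", "body": {
  "steps": [
    {"x":0,"y":0,"z":0,"wx":0,"wy":0,"wz":0,"fingers":60},
    {"x":-2,"y":0,"z":0,"wx":0,"wy":0,"wz":0,"fingers":68},
    {"x":-2,"y":0,"z":0,"wx":0,"wy":0,"wz":0,"fingers":76},
    {"x":0,"y":0,"z":0,"wx":0,"wy":0,"wz":0,"fingers":76}
  ]
}}

```text
time: 15.48
tool_pos: [0.4698, -0.2013, 0.0657]
ee_rot: [-0.978, 1.342, 0.987]
wrist_force: [0.0, 0.2, -0.1]
opening: 0.0762
```

```bash
python3 st.py; python3 - <<'E'
from h import *
a=np.mean([get_image("side").astype(float) for _ in range(2)],0).astype(np.uint8)[...,::-1]
k=9
im=cv2.resize(a[175:240,310:375],None,fx=k,fy=k,interpolation=cv2.INTER_CUBIC);cv2.imwrite("pics/s9.png",im)
E
```

```text
t 15.48 pos [ 0.4698 -0.2013  0.0657] x [-0.0065  0.002  -1.    ] zang -0.3048 F [ 0.   0.2 -0.1] T [ 0.01 -0.01 -0.03] open 0.0762 q [-0.4   0.4  -0.23  0.95 -0.   -0.1 ] Ftool [0.1 0.  0.2]
```

View pics/s9.png

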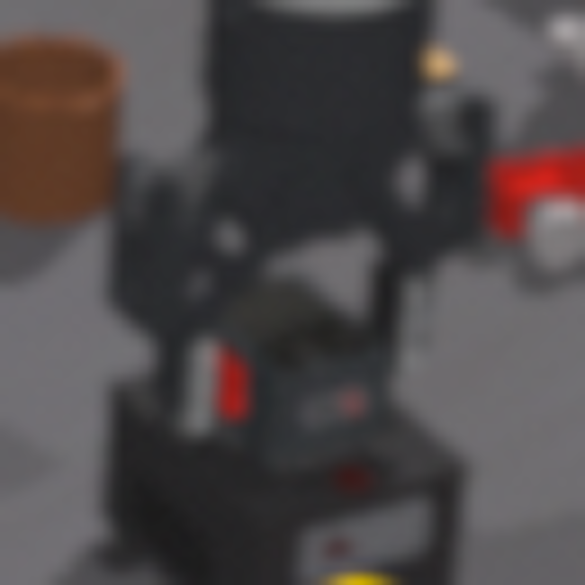

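The pack is down on the charger and its red button is out. I'll retreat straight up, then move aside to check.

>>> {"method": "servo_tool", "body": {
  "steps": [
    {"x":-4,"y":0,"z":0,"wx":0,"wy":0,"wz":0,"fingers":76},
    {"x":-10,"y":0,"z":0,"wx":0,"wy":0,"wz":0,"fingers":80},
    {"x":-18,"y":0,"z":0,"wx":0,"wy":0,"wz":0,"fingers":80},
    {"x":-25,"y":0,"z":0,"wx":0,"wy":0,"wz":0,"fingers":80},
    {"x":-25,"y":0,"z":0,"wx":0,"wy":0,"wz":0,"fingers":80},
    {"x":-25,"y":0,"z":0,"wx":0,"wy":0,"wz":0,"fingers":80},
    {"x":-25,"y":0,"z":0,"wx":0,"wy":0,"wz":0,"fingers":80},
    {"x":-25,"y":0,"z":0,"wx":0,"wy":0,"wz":0,"fingers":80},
    {"x":-20,"y":10,"z":-15,"wx":0,"wy":0,"wz":0,"fingers":80},
    {"x":0,"y":10,"z":-25,"wx":0,"wy":0,"wz":0,"fingers":80},
    {"x":0,"y":10,"z":-25,"wx":0,"wy":0,"wz":0,"fingers":80},
    {"x":0,"y":10,"z":-25,"wx":0,"wy":0,"wz":0,"fingers":80}
  ]
}}

```text
time: 16.58
tool_pos: [0.4054, -0.2761, 0.2444]
ee_rot: [-0.98, 1.341, 0.986]
wrist_force: [0.5, 0.1, -1.0]
opening: 0.0799
```

>>> {"method": "servo_tool", "body": {
  "steps": [
    {"x":0,"y":10,"z":-25,"wx":0,"wy":0,"wz":0,"fingers":80},
    {"x":0,"y":10,"z":-25,"wx":0,"wy":0,"wz":0,"fingers":80},
    {"x":0,"y":10,"z":-25,"wx":0,"wy":0,"wz":0,"fingers":80},
    {"x":0,"y":10,"z":-25,"wx":0,"wy":0,"wz":0,"fingers":80},
    {"x":0,"y":5,"z":-12,"wx":0,"wy":0,"wz":0,"fingers":80},
    {"x":0,"y":0,"z":0,"wx":0,"wy":0,"wz":0,"fingers":80}
  ]
}}

```text
time: 17.08
tool_pos: [0.3274, -0.3707, 0.2439]
ee_rot: [-0.975, 1.345, 0.983]
wrist_force: [-0.2, 1.2, 0.2]
opening: 0.08
```

```bash
python3 st.py; python3 - <<'E'
from h import *
rect=lambda x,y,z:[[x,y,z],[x,-y,z],[-x,-y,z],[-x,y,z]]
for n in P:
    a=np.mean([get_image(n).astype(float) for _ in range(3)],0).astype(np.uint8)[...,::-1]
    cv2.imwrite(f"pics/{n}10.png",a)
s=cv2.imread("pics/side10.png");t=cv2.imread("pics/top10.png")
A=cv2.resize(s[180:310,215:375],None,fx=4,fy=4,interpolation=cv2.INTER_CUBIC)
cv2.imwrite("pics/s10c.png",A)
cv2.imwrite("pics/t10c.png",cv2.resize(t[170:290,190:360],None,fx=4.5,fy=4.5,interpolation=cv2.INTER_CUBIC))
E
```

```text
t 17.08 pos [ 0.3274 -0.3707  0.2439] x [-6.7e-03  9.0e-04 -1.0e+00] zang -0.309 F [-0.2  1.2  0.2] T [ 0.05 -0.01 -0.02] open 0.08 q [-0.84  0.23  0.02  1.37 -0.   -0.54] Ftool [-0.2  0.6  1.1]
```

View pics/s10c.png

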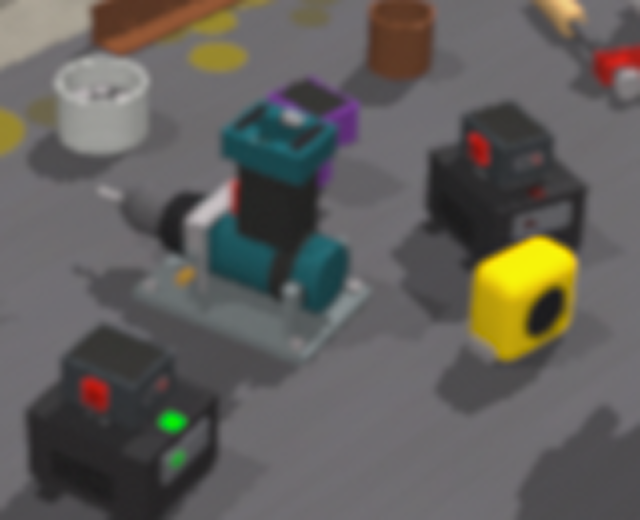

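View pics/t10c.png

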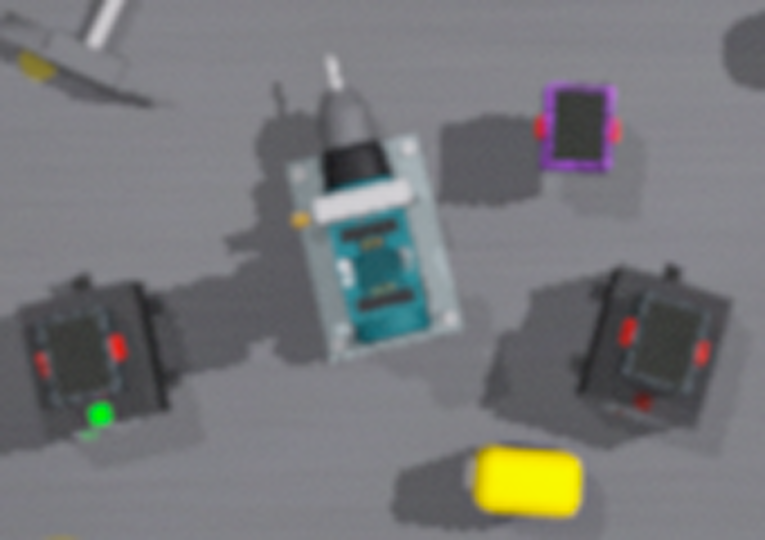

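View pics/top10.png

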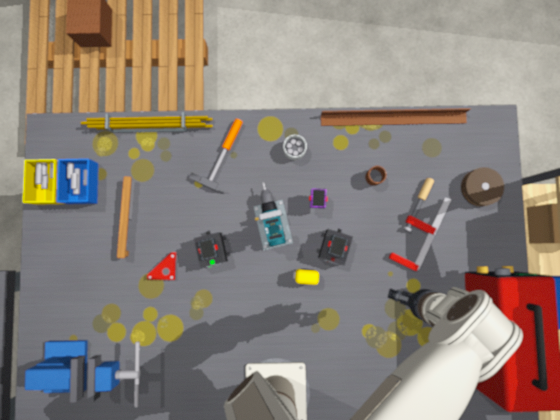

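Both views show the pack in the charger with both buttons out, the drill empty and nothing disturbed. I'll check the seated height numerically, using the busy pack as a reference.

```bash
python3 - <<'E'
from h import *
def red(n,im,x0,x1,y0,y1):
    f=im[y0:y1,x0:x1,::-1].astype(float);e=f[...,0]-np.maximum(f[...,1],f[...,2])
    m=(e>45).astype(np.uint8);k,l,st,ce=cv2.connectedComponentsWithStats(m);v,u=np.mgrid[y0:y1,x0:x1];o=[]
    for i in range(1,k):
        if st[i][4]<4: continue
        q=cv2.dilate((l==i).astype(np.uint8),np.ones((3,3)));ww=np.clip(e-15,0,None)*q;o.append([(ww*u).sum()/ww.sum(),(ww*v).sum()/ww.sum(),st[i][4]])
    return np.array(o)
s=cv2.imread("pics/side10.png");t=cv2.imread("pics/top10.png")
Sf=red("side",s,325,365,195,235);Tf=red("top",t,318,355,230,258)
Sb=red("side",s,215,262,262,292);Tb=red("top",t,190,222,238,256)
print(Sf,Tf,Sb,Tb,sep="\n")
# height from each: top gives xy (button mid, z .092) ; then side gives z of left face
from scipy.optimize import least_squares
for nm,L,Rr,S in(("flat",min(Tf[:,:2].tolist()[:3],key=lambda a:a[0]),None,Sf[0,:2]),("busy",min(Tb.tolist())[:2],None,Sb[0,:2])):
    T=(Tf if nm=="flat" else Tb); T=T[T[:,1]<253] if nm=="flat" else T; T=T[np.argsort(T[:,0])]
    a,b=T[0,:2],T[-1,:2]
    def f(p): 
        W=w([p[0],p[1],p[2],p[3]],[[0,.0265,.028],[0,-.0265,.028],[0,.0285,.019]])
        return np.r_[(proj("top",W[:2])-[a,b]).ravel(),(proj("side",W[2:])-S).ravel()]
    q=least_squares(f,[.47,-.2,.065,0]);print(nm,q.x,q.fun.round(2))
E
```

```text
[[363.67154812 196.76569038   8.        ]
 [334.41314837 216.72527141  41.        ]]
[[329.02208381 243.18516421  20.        ]
 [345.62570736 248.03880356  17.        ]]
[[238.33999584 277.68769519  50.        ]]
[[215.76972556 246.72041166  22.        ]
 [198.83497884 250.3751763   10.        ]]
flat [ 0.45776532 -0.20317386  0.15224971  0.80320773] [  6.98  14.62   2.61  -3.64 -14.86   0.71]
busy [0.47091961 0.20352597 0.06992268 0.22416623] [ 0.38  0.42  0.01 -0.02 -0.46 -0.06]
```

```bash
python3 - <<'E'
from h import *
from scipy.optimize import least_squares
for nm,a,b,S,y0 in(("flat",[329.02,243.19],[345.63,248.04],[334.41,216.73],-.3),("busy",[198.83,250.38],[215.77,246.72],[238.34,277.69],.2),("drill0",[264.48,230.23],[281.65,226.12],[279.71,209.17],.2)):
    def f(p): 
        W=w(p,[[0,.0265,.028],[0,-.0265,.028],[0,.0285,.019]])
        return np.r_[(proj("top",W[:2])-[a,b]).ravel(),(proj("side",W[2:])-S).ravel()]
    q=least_squares(f,[.47,-.2,.1,y0]);print(nm,q.x.round(4),q.fun.round(2))
E
```

```text
flat [ 0.4725 -0.2019  0.0692 -0.2741] [ 0.31  0.56  0.22  0.04 -0.78  0.02]
busy [0.4709 0.2035 0.0699 0.2244] [ 0.38  0.42  0.01 -0.02 -0.46 -0.06]
drill0 [ 0.5271 -0.0039  0.164   0.2369] [-0.13  0.39  0.4  -0.12 -0.37 -0.01]
```

The flat pack measures within 1 mm of the busy pack's height and both its buttons are out, so it is locked in. Handing in.

```bash
python3 -c "
from plant import r
print(r.job_done())"; python3 st.py
```

```text
the job is handed in; nothing more can be done
None
the job is handed in; nothing more can be done
```

The flat pack is now in the empty charger, fully home and locked, and I handed the job in at about 17.5 s of the 58 s allowed.

- **Drawing it out:** I squeezed both buttons flush (opening about 47 mm) and drew the pack straight up. The pull never read above about 12 N, against the catches' 25 N limit.
- **Plugging it in:** The stem entered the charger's well without contact. The pack came down onto the seat at the height I had predicted. The push was about 30 N, with up to about 7.5 N sideways, against the pads' 45 N limit. I then let the buttons out while still pressing down.
- **Last checks:**
  - Both red buttons are out.
  - The pack's measured height is within 1 mm of the busy pack's. Both readings, and the pack's reading in the drill at the start, came out about 4 mm too high. I took that as camera bias.
  - The drill's socket is empty, and the other pack is still on charge.
  - Nothing else on the bench looks moved, and the arm was well clear when I handed in.

I did not tug the pack to test the lock. The charger's lamp stayed unlit, and I don't know whether it is meant to light.

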